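# Click the pickling-day wheel round to its pointer

## Task

The wooden block on the worktop counts pickling days with a seven-lobed wheel: flick the wheel's lobes clockwise (seen from above) with a fingertip until the lobe with the raised ridge clicks to rest at the small steel pointer on the block, and never let it run past. Take at least the last three clicks one at a time, letting the wheel come to rest in each. Be gentle: pinch and lift nothing, and leave the block and the other kitchen things where they stand.

Things in the scene. Friction and masses are not known exactly. Their poses are not given: they have to be found in the camera images.
- counter: The day counter: a loose, heavy (0.9 kg) square ironwood block, 160 x 160 x 36 mm high, rounded edges, that stays put by friction (a sideways push over about 5 N slides it). Origin at the centre of its underside; z up; its x axis points from the wheel's axle to the pointer. The wheel lies flat on its top, axle vertical through the origin.
- pointer (a point): Tip of the fixed pointer: a small upright bright steel fin on the block (14 mm radially, 10 mm wide, its top 50 mm above the worktop) just outside the wheel on the block's +x side. This point is on its top at its inner end, 63 mm from the axle.
- day_wheel (a joint): Wheel angle, rad, growing clockwise seen from above; 0 = ridge at the pointer. One click = 2*pi/7 = 0.898. Starts at rest 3, 4 or 5 clicks short (about -2.69, -3.59 or -4.49). A sprung detent pulls it into the nearest click: pushed past half a click and let go it snaps on to the next and stops; let go earlier it falls back. Breaking out takes 2 to 3 N at a lobe's end.
- axle (a point): Top of the wheel's fixed vertical axle, over the block's centre, 61 mm up (all heights above the worktop). The white plastic wheel lies flat: disc radius 30 mm, 40 to 52 mm up; seven radial lobes 9 mm wide reach 58 mm from the axle, 40 to 58 mm up, about 41 mm free between neighbouring ends. At rest in any click they stand at 0, +-51.4, +-102.9, +-154.3 degrees from the block's x axis.
- ridge_tip (a point): Outer end, on top, of the dark steel ridge, a straight bar 7 mm wide running out from the hub along the top of one lobe; 58 mm from the axle, 61 mm above the worktop. It turns with the wheel and shows which way the marked lobe points.
- jar: Bystander: glass jar with red twist cap, 68 mm across, 105 mm high, origin at the centre of its underside. Leave it.
- pot_lid: Bystander: round aluminium pot lid with a knob, 164 mm across, 42 mm high, lying flat; origin at the centre of its underside. Leave it.
- garlic_press: Bystander: steel garlic press lying flat, about 170 x 35 x 22 mm, handles along its -x axis; origin on the worktop near its middle. Leave it.
Things that resemble listed ones, but are neither listed nor needed, are in the scene too. Leave any blue or turquoise look-alike of the counter alone.

How it is judged:
On the way, in this order (a step that is already met when the one before it is completed fails the run):
1. the wheel rests two clicks short of the pointer (value of joint day_wheel between -1.945 and -1.645 rad and velocity of joint day_wheel between -0.4 and 0.4 rad/s), for 0.2 s.
2. the wheel rests one click short of the pointer (value of joint day_wheel between -1.048 and -0.748 rad and velocity of joint day_wheel between -0.4 and 0.4 rad/s), for 0.2 s.
At the end, for the whole second after the job is handed in: The wheel is at rest in the click where the ridge stands at the pointer (joint within 0.12 rad of 0); the block stands flat with its pointer within 20 mm of where it began; jar, pot lid and garlic press within 25 mm of where they began (value of joint day_wheel between -0.12 and 0.12 rad and velocity of joint day_wheel between -0.4 and 0.4 rad/s and distance of pointer from where it was at the start of the episode below 0.02 m and angle between counter's own z axis and vertical below 0.05 rad and distance of each of jar, pot_lid, garlic_press from where it was at the start of the episode below 0.025 m); the robot touches nothing.
It fails at once if the wheel ran past the pointer (more than half a click) (value of joint day_wheel above 0.494 rad).
It fails at once if the wheel was wound backwards, past the earliest start (value of joint day_wheel below -5.116 rad).
It fails at once if the block was lifted, tipped, or pushed or turned so that its pointer moved over 20 mm (height (world z) of counter above 0.008 m or angle between counter's own z axis and vertical above 0.1 rad or distance of pointer from where it was at the start of the episode above 0.02 m).
It fails at once if the counter was pinched or pressed with more than 20 N (contact force between the fingers and counter above 20 N).
It fails at once if the jar, pot lid or garlic press was moved or lifted more than 25 mm (distance of any of jar, pot_lid, garlic_press from where it was at the start of the episode above 0.025 m).
It also fails if it takes over 64 s, if anything falls off the work surface, if the arm or the gripper's body presses on something with over 40 N, if the wrist force passes 120 N, or if a joint passes its speed limit or range.

## Robot

A 6-joint arm with a two-finger parallel gripper is mounted at the origin on the work surface. World frame = base frame: x ahead of the robot, y to its left, z up, the work surface at z = 0. Lengths are in m, angles in rad, forces in N, time in s.
With the tool pointing down it reaches from about 0.35 to 0.775 m from the base axis. Payload 7.3 kg.
Tool frame: the origin (TCP) lies midway between the tips of the shut fingers; the grasp point (between the pads) lies 19 mm behind it; z points along the fingers, y is the direction in which the jaws open and shut (so a half turn about z gives the same grasp; the last joint's range is limited). The gripper opens to 92 mm and grips with 3 to 60 N. Pads are 19 mm wide; open, the fingers measure 130 mm over their backs; the gripper's body (75 mm by 190 mm) begins 47 mm behind the grasp point.
Start: joints at [1.195, 0.342, 1.524, -0, 1.275, -0.146], TCP at [0.12, 0.511, 0.227] pointing down, gripper open.
Joint ranges: [-2.53, 2.53], [-0.77, 2.02], [0.04, 2.7], [-1, 4.14], [0.28, 2.66], [-3.11, 3.11]. Speed limits (rad/s): [2.57, 2.57, 3.14, 3.14, 3.14, 3.14].

## Interface

Orientations are given as [roll, pitch, yaw] about the fixed x, y, z axes, in that order (R = Rz(yaw) Ry(pitch) Rx(roll)).
In Python, from cell import status, eyes, job gives the robot as it stands.
- The arm moves only by the tool jog_arm, never from a script. Its argument "series" is a list of rows, each a list of 3 entries, a list of its own where there are three numbers: the gripper command: -1 is shut, 1 is fully open, values between are in proportion, then the shift along the tool's x, y, z in m, then the turn, a rotation vector about the tool's x, y, z in rad. In form: [[grip, [x, y, z], [ax, ay, az]], ...]. A call has 1 to 12 rows; each row is the pose to reach, as a shift and turn from the pose commanded when the call began, along the tool's axes at that moment; what a row does not reach only later rows make up. A row lasts 1/12 s, in which the tool goes at most 41.7 mm and 7.16 degrees, less where a joint would pass 70% of its speed; a pose out of reach is approached as far as the arm can. A call with a gripper value outside its range is refused whole. The fingers move at their own pace and stop on an object; "squeeze" is the grip in N (left out, the last holds). Time passes only in rows, so rows that repeat a pose let the fingers close. It gives the time, the measured TCP pose, the force and the opening at its end, in the units of the state.
- status.observe(): the state, without advancing time (a new reading comes with each control period).
- eyes.read_camera(name): name is "side" or "top" or "wrist"; returns a dict with "img" (400x640x3 uint8, red, green, blue), "range_z" (400x640 float32, m along the optical axis (not along the pixel's ray), 0 where there is no reading), "camera_matrix" (3x3 intrinsics, pixels), "T" (4x4, takes a point from camera to world coordinates); the wrist camera has in their place "tool_from_camera" (4x4, takes a point from camera to tool coordinates, whose origin is the TCP and whose axes are the flange's). Camera axes: x right, y down, z forward; pixel columns grow to the right and rows downward; lengths in m; the calibration is good to about 2 mm. A picture is of the moment at which its call begins: read the wrist's pose just before it.
- job.hand_in(): hands the job in, once; it reports no verdict.
The state is a dict: "time": time; "qpos": joint angles; "qvel": joint speeds; "joint_efforts": joint torques, N m; "tool_pos": TCP position; "tool_rot": TCP orientation; "contact_force": force on the tool from outside, world axes, zero at the start; "torque": the same for the moment, N m; "opening": finger opening in m.
Only numpy, scipy, OpenCV 4.12 (cv2) and the standard library are available. Lean on these libraries where they do the work, as an engineer would, in place of code of your own. Each camera call takes 0.05 s, during which the arm holds its last target.

## Working session

There is one attempt and no reset: what is moved stays moved. The work goes in short steps, Python scripts to look and compute and a tool call to move; the robot and the scene stay as the last step left them, time stands still between calls to the robot, and variables do not carry over. Pictures are saved under pics/ and viewed, and the job is handed in when it is done.

Besides the shell and the picture viewer there is one more tool, called after "Call:" in YAML: its name, and indented under it one key for each argument. jog_arm: Moves the arm, as the interface text tells. Its arguments: {"type":"object","properties":{"series":{"type":"array","items":{"type":"array"}},"squeeze":{"type":"number"}},"required":["series"]}

```bash
mkdir -p pics; ls; python3 - <<'E'
from cell import status, eyes, job
import cv2,numpy as np
print(status.observe())
for n in ["top","side"]:
    d=eyes.read_camera(n); cv2.imwrite(f"pics/{n}0.png",d["img"][...,::-1]); np.savez(f"pics/{n}0.npz",**d)
    print(n,d["camera_matrix"],d["T"])
E
```

```text
pics
{'time': 0.0, 'qpos': array([ 1.19497316e+00,  3.42738299e-01,  1.52506318e+00, -8.96185329e-06,
        1.27538487e+00, -1.45996066e-01]), 'qvel': array([-8.51396951e-04,  3.17111432e-05, -3.34014468e-04, -7.12599285e-04,
       -2.54548927e-04, -2.48210819e-04]), 'joint_efforts': array([ 2.36721098e-04, -4.31238914e+01, -2.44219226e+01,  7.18901306e-02,
        5.56211499e-02, -1.09521932e-04]), 'tool_pos': array([0.11942107, 0.51080067, 0.22602077]), 'tool_rot': array([-3.14001467e+00, -2.23369160e-04,  2.91176800e+00]), 'contact_force': array([ 0.07937812, -0.13772388,  0.17580805]), 'torque': array([0.03083899, 0.00169939, 0.00017353]), 'opening': 0.09205277817590415}
top [[443.32896058   0.         314.77939531]
 [  0.         443.32896058 203.19690567]
 [  0.           0.           1.        ]] [[-0.01031108 -0.99313142  0.11654898  0.44020109]
 [-0.99992361  0.01103507  0.0055683   0.01728512]
 [-0.00681618 -0.11648266 -0.99316934  1.18801979]
 [ 0.          0.          0.          1.        ]]
side [[465.75642051   0.         322.1033869 ]
 [  0.         465.75642051 193.85791164]
 [  0.           0.           1.        ]] [[-0.90300784 -0.32512945  0.28083392  0.23507721]
 [-0.42961324  0.68800057 -0.58488262  0.71339199]
 [-0.00305133 -0.64880355 -0.76094983  0.98570492]
 [ 0.          0.          0.          1.        ]]
```

View pics/top0.png

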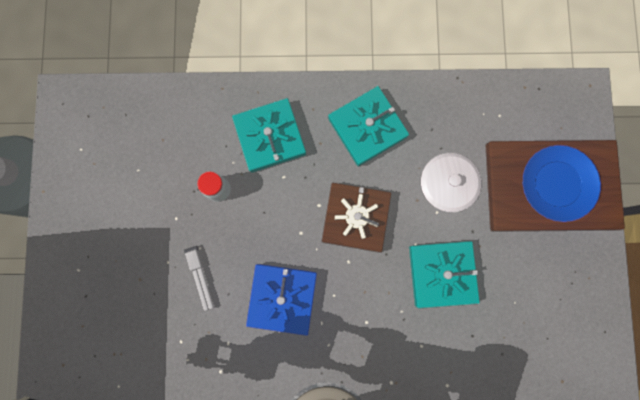

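View pics/side0.png

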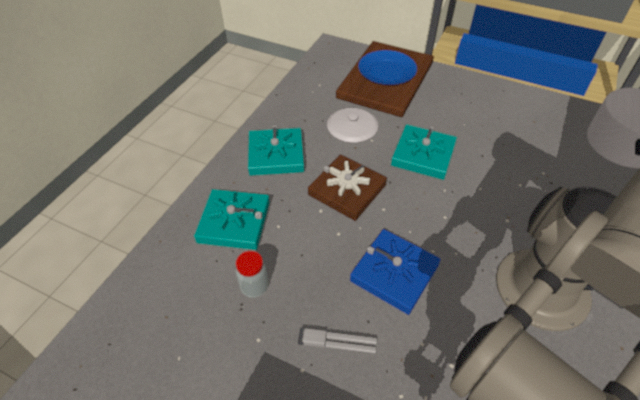

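Possible mix-ups in the top view are the turquoise counters at (270,134), (370,124) and (445,275), the blue counter at (283,299), and the brown board with a blue bowl at (555,185). The brown block with a white wheel at (358,217) fits the description. I'll check it in a close crop.

```bash
python3 - <<'E'
import cv2,numpy as np
a=cv2.imread("pics/top0.png")[170:265,310:405]; b=cv2.imread("pics/side0.png")[145:225,300:395]
cv2.imwrite("pics/crop0.png",np.hstack([cv2.resize(a,(400,400),interpolation=2),cv2.resize(b,(400,400),interpolation=2)]))
E
```

```text
(no output)
```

View pics/crop0.png

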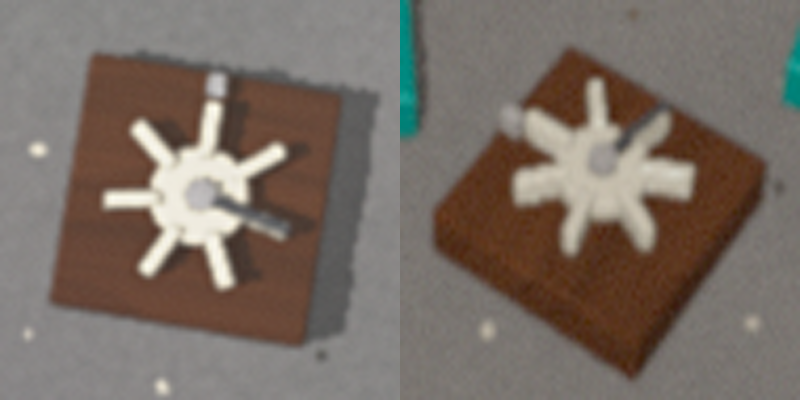

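```bash
cat > h.py <<'E'
import numpy as np,cv2
def ray(d,px,z):
    K=d["camera_matrix"];T=d["T"];v=T[:3,:3]@np.linalg.inv(K)@np.array([px[0],px[1],1.]);o=T[:3,3]
    return o+v*(z-o[2])/v[2]
E
python3 - <<'E'
import numpy as np,cv2
from h import *
d=np.load("pics/top0.npz");s=np.load("pics/side0.npz")
for n,d,ax,po,c in [("top",d,(310+202*95/400-.5,170+193*95/400-.5),(310+216*95/400-.5,170+95*95/400-.5),(310,405,170,265)),("side",s,(300+202*95/400,145+158*.2),(300+120*95/400,145+110*.2),(300,395,145,225))]:
    a=ray(d,ax,.061);p=ray(d,po,.05)
    hsv=cv2.cvtColor(d["img"],cv2.COLOR_RGB2HSV)
    m=cv2.inRange(hsv,(0,70,20),(20,255,140)); mm=np.zeros_like(m); mm[c[2]:c[3],c[0]:c[1]]=m[c[2]:c[3],c[0]:c[1]]
    cn,_=cv2.findContours(mm,0,2);k=max(cn,key=cv2.contourArea); k=cv2.convexHull(k)
    m2=cv2.inRange(hsv,(18,8,170),(40,80,255)); M=np.zeros_like(m); M[c[2]:c[3],c[0]:c[1]]=m2[c[2]:c[3],c[0]:c[1]]
    P=np.array([ray(d,q[0],.036)[:2] for q in k],np.float32)
    r=cv2.minAreaRect(P)
    ys,xs=np.nonzero(M);W=np.array([ray(d,q,.055)[:2] for q in zip(xs,ys)])
    e=cv2.minEnclosingCircle(W.astype(np.float32))
    print(n,"axle",a,"pointer",p,"dir",np.degrees(np.arctan2(*(p-a)[1::-1])),"len",np.linalg.norm((p-a)[:2]),"rect",r,"circ",e)
E
```

```text
top axle [ 0.54008149 -0.08493518  0.061     ] pointer [ 0.6014628  -0.09584237  0.05      ] dir -10.076038724269749 len 0.06234286269787018 rect ((0.5389381647109985, -0.08412106335163116), (0.15762385725975037, 0.15786857903003693), 79.48959350585938) circ ((0.5109313130378723, -0.056556686758995056), 0.09581363946199417)
side axle [ 0.53958403 -0.08229532  0.061     ] pointer [ 0.60644886 -0.10189114  0.05      ] dir -16.334083123090966 len 0.06967712361833758 rect ((0.5383195877075195, -0.07307203859090805), (0.1772543042898178, 0.16815738379955292), 79.79402160644531) circ ((0.5636472702026367, -0.043692994862794876), 0.09603235125541687)
```

The crop confirms it: ironwood block, white wheel, pointer at the top and ridge two lobes clockwise of it. That puts the start 5 clicks short. I'm moving over now with the fingers shutting on the way.

Call:
jog_arm:
  series:
    - [-1,[-0.405,-0.276,0.03],[0,0,0.62]]
    - [-1,[-0.405,-0.276,0.03],[0,0,0.62]]
    - [-1,[-0.405,-0.276,0.03],[0,0,0.62]]
    - [-1,[-0.405,-0.276,0.03],[0,0,0.62]]
    - [-1,[-0.405,-0.276,0.03],[0,0,0.62]]
    - [-1,[-0.405,-0.276,0.03],[0,0,0.62]]
    - [-1,[-0.405,-0.276,0.03],[0,0,0.62]]
    - [-1,[-0.405,-0.276,0.03],[0,0,0.62]]
    - [-1,[-0.405,-0.276,0.03],[0,0,0.62]]
    - [-1,[-0.405,-0.276,0.03],[0,0,0.62]]
    - [-1,[-0.405,-0.276,0.03],[0,0,0.62]]
    - [-1,[-0.405,-0.276,0.03],[0,0,0.62]]
  squeeze: 5

```text
time: 1.1
tool_pos: [0.4525, 0.1476, 0.1963]
tool_rot: [-3.141, 0.0, 2.29]
contact_force: [0.6, 0.8, -0.3]
opening: 0.0164
```

Call:
jog_arm:
  series:
    - [-1,[-0.231,-0.153,0.04],[0,0,0]]
    - [-1,[-0.231,-0.153,0.04],[0,0,0]]
    - [-1,[-0.231,-0.153,0.04],[0,0,0]]
    - [-1,[-0.231,-0.153,0.04],[0,0,0]]
    - [-1,[-0.231,-0.153,0.04],[0,0,0]]
    - [-1,[-0.231,-0.153,0.04],[0,0,0]]
    - [-1,[-0.231,-0.153,0.04],[0,0,0]]
    - [-1,[-0.231,-0.153,0.04],[0,0,0]]
    - [-1,[-0.231,-0.153,0.04],[0,0,0]]
    - [-1,[-0.231,-0.153,0.04],[0,0,0]]

```text
time: 1.93
tool_pos: [0.4882, -0.1237, 0.1564]
tool_rot: [-3.141, -0.001, 2.291]
contact_force: [-0.5, 0.2, -0.3]
opening: 0.0004
```

```bash
python3 - <<'E'
from cell import status, eyes, job
import cv2,numpy as np
s=status.observe();print({k:np.round(s[k],3) for k in ["time","tool_pos","tool_rot","contact_force","opening","qpos"]})
for n in ["wrist","top"]:
    d=eyes.read_camera(n); cv2.imwrite(f"pics/{n}1.png",d["img"][...,::-1]); np.savez(f"pics/{n}1.npz",pos=s["tool_pos"],rot=s["tool_rot"],**d)
    if n=="wrist":print(d["camera_matrix"],d["tool_from_camera"])
E
```

```text
{'time': np.float64(1.933), 'tool_pos': array([ 0.488, -0.124,  0.156]), 'tool_rot': array([-3.141e+00, -1.000e-03,  2.291e+00]), 'contact_force': array([-0.455,  0.25 , -0.297]), 'opening': np.float64(0.0), 'qpos': array([-4.010e-01,  3.740e-01,  1.686e+00,  1.000e-03,  1.082e+00,
       -1.122e+00])}
[[287.65639646   0.         317.85328845]
 [  0.         287.65639646 199.6483011 ]
 [  0.           0.           1.        ]] [[ 4.09516020e-04 -9.54752834e-01 -2.97400166e-01  8.05947755e-02]
 [ 9.99999907e-01  3.51412079e-04  2.48837466e-04  5.56121734e-04]
 [-1.33068265e-04 -2.97400240e-01  9.54752889e-01 -1.58149343e-01]
 [ 0.00000000e+00  0.00000000e+00  0.00000000e+00  1.00000000e+00]]
```

View pics/wrist1.png

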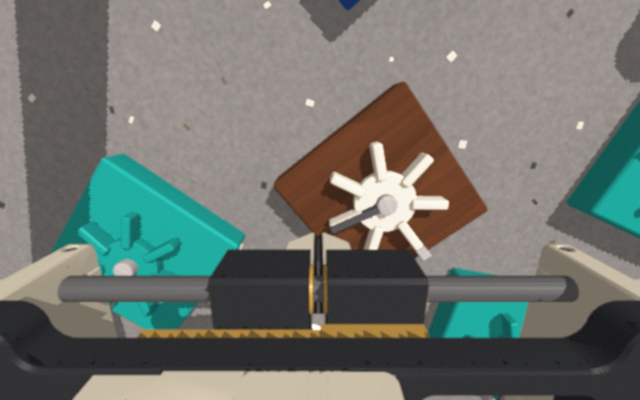

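View pics/top1.png

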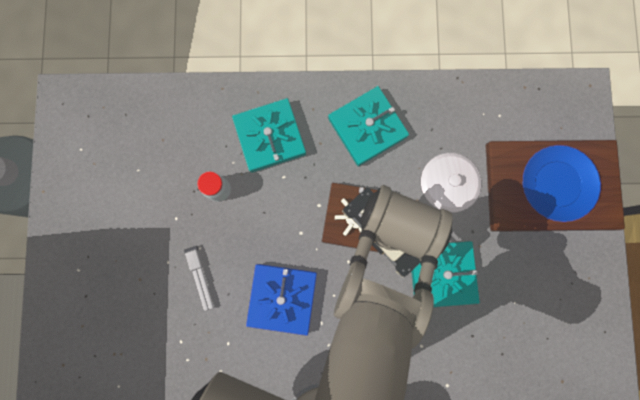

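```bash
cat >> h.py <<'E'
from scipy.spatial.transform import Rotation as Rn
def wT(d):
    T=np.eye(4);T[:3,:3]=Rn.from_euler("xyz",d["rot"]).as_matrix();T[:3,3]=d["pos"]
    return dict(camera_matrix=d["camera_matrix"],T=T@d["tool_from_camera"])
E
python3 - <<'E'
from h import *
d=np.load("pics/wrist1.npz");w=wT(d)
im=d["img"];cv2.imwrite("pics/wc1.png",cv2.resize(im[130:280,250:470,::-1],None,fx=3.5,fy=3.5,interpolation=2))
print(ray(w,(387,206),.061), ray(w,(425,254),.05))
R=d["range_z"];ys,xs=np.nonzero(R>0);K=d["camera_matrix"]
P=np.c_[(xs-K[0,2])/K[0,0]*R[ys,xs],(ys-K[1,2])/K[1,1]*R[ys,xs],R[ys,xs]]
P=P@d["tool_from_camera"][:3,:3].T+d["tool_from_camera"][:3,3]
for a,b in [(-.05,-.03),(-.03,-.015),(-.015,-.005),(-.005,.005)]:
    m=(P[:,2]>a)&(P[:,2]<b)&(abs(P[:,0])<.06)&(abs(P[:,1])<.06)
    if m.sum(): print(a,b,m.sum(),P[m].min(0).round(4),P[m].max(0).round(4))
# lobes in world
m=cv2.inRange(cv2.cvtColor(im,cv2.COLOR_RGB2HSV),(15,5,190),(40,70,255))
ys,xs=np.nonzero(m[130:250,310:460]);
W=np.array([ray(w,(x+310,y+130),.058)[:2] for x,y in zip(xs,ys)])-[.539,-.084]
r=np.hypot(*W.T);a=np.degrees(np.arctan2(W[:,1],W[:,0]))[(r>.045)&(r<.056)];print(np.histogram(a,36,(-180,180)))
E
```

```text
[ 0.5398411  -0.08418345  0.061     ] [ 0.61049948 -0.09589719  0.05      ]
-0.05 -0.03 287 [-0.0113 -0.0028 -0.0475] [ 0.0117  0.0036 -0.0302]
-0.03 -0.015 438 [ 0.0085 -0.0166 -0.03  ] [ 0.0119  0.0174 -0.015 ]
-0.015 -0.005 378 [ 0.0085 -0.0164 -0.015 ] [ 0.0115  0.0173 -0.0051]
-0.005 0.005 77 [ 0.0088 -0.0069 -0.0049] [ 0.0116  0.0078 -0.0003]
(array([ 28, 107,   0,   0,   0,  23,  36,   0,  17,   7,   0,  12,   7,
         0,   0,   0,  40,  50,   0,   0,   0,  34,  95,   2,   0,   0,
        42,  82,   0,   0,   0,  24,  97,   0,   0,   0]), array([-180., -170., -160., -150., -140., -130., -120., -110., -100.,
        -90.,  -80.,  -70.,  -60.,  -50.,  -40.,  -30.,  -20.,  -10.,
          0.,   10.,   20.,   30.,   40.,   50.,   60.,   70.,   80.,
         90.,  100.,  110.,  120.,  130.,  140.,  150.,  160.,  170.,
        180.]))
```

View pics/wc1.png

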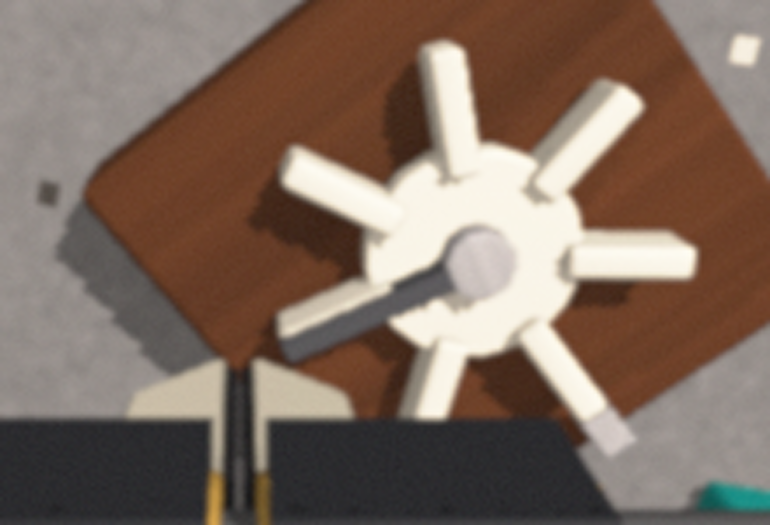

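Ridge and pointer agree with the top view: 5 clicks short. The axle is at (0.540, -0.084) and the block's x axis is at about -10°. I'm stopping above the gap first.

Call:
jog_arm:
  series:
    - [-1,[-0.004,0,0.03],[0,0,0]]
    - [-1,[-0.004,0,0.06],[0,0,0]]
    - [-1,[-0.004,0,0.085],[0,0,0]]
    - [-1,[-0.004,0,0.085],[0,0,0]]
    - [-1,[-0.004,0,0.085],[0,0,0]]

```text
time: 2.45
tool_pos: [0.4908, -0.126, 0.0715]
tool_rot: [-3.141, -0.002, 2.293]
contact_force: [0.5, -0.4, 1.3]
opening: 0.0005
```

```bash
cat > look.py <<'E'
import sys
from cell import status, eyes
from h import *
s=status.observe();t=sys.argv[1]
d=eyes.read_camera("wrist");np.savez(f"pics/w{t}.npz",pos=s["tool_pos"],rot=s["tool_rot"],**d)
e=eyes.read_camera("side")
im=np.hstack([cv2.resize(d["img"][100:280,220:480],(520,360)),cv2.resize(e["img"][140:240,290:400],(280,360))[:, :]])
cv2.imwrite(f"pics/l{t}.png",im[...,::-1])
p=s["tool_pos"];A=np.array([.5397,-.0842]);v=p[:2]-A
print("t",round(s["time"],2),"pos",p.round(4),"yaw",np.degrees(s["tool_rot"][2]).round(2),"R",np.hypot(*v).round(4),"ang",np.degrees(np.arctan2(v[1],v[0])).round(2),"F",s["contact_force"].round(2))
E
python3 look.py 2
```

```text
t 2.45 pos [ 0.4908 -0.126   0.0715] yaw 131.41 R 0.0643 ang -139.52 F [ 0.45 -0.41  1.32]
```

View pics/l2.png

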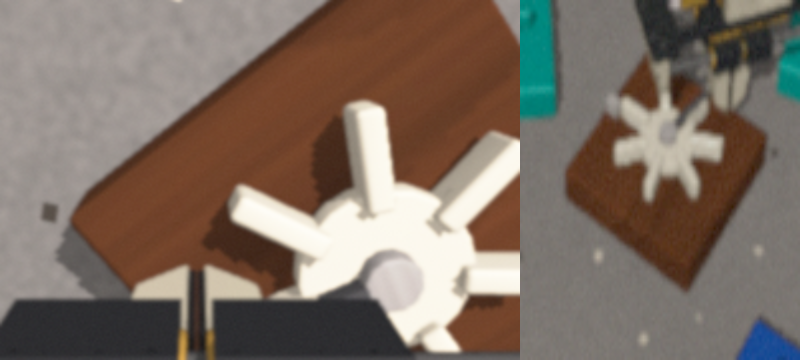

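Call:
jog_arm:
  series:
    - [-1,[0,0,0.01],[0,0,0]]
    - [-1,[0,0,0.018],[0,0,0]]
    - [-1,[0,0,0.026],[0,0,0]]
    - [-1,[0,0,0.026],[0,0,0]]
    - [-1,[0,0,0.026],[0,0,0]]

```text
time: 2.97
tool_pos: [0.4909, -0.1271, 0.0452]
tool_rot: [-3.141, -0.001, 2.292]
contact_force: [0.9, 0.5, 0.6]
opening: 0.0008
```

```bash
python3 look.py 3; python3 -c "
import numpy as np
for t in np.arange(1,13)*.075: print(round(t,3),round(.065*np.sin(t),4),round(.065*(1-np.cos(t)),4))"
```

```text
t 2.97 pos [ 0.4909 -0.1271  0.0452] yaw 131.3 R 0.065 ang -138.67 F [0.86 0.49 0.62]
0.075 0.0049 0.0002
0.15 0.0097 0.0007
0.225 0.0145 0.0016
0.3 0.0192 0.0029
0.375 0.0238 0.0045
0.45 0.0283 0.0065
0.525 0.0326 0.0088
0.6 0.0367 0.0114
0.675 0.0406 0.0143
0.75 0.0443 0.0174
0.825 0.0477 0.0209
0.9 0.0509 0.0246
```

View pics/l3.png

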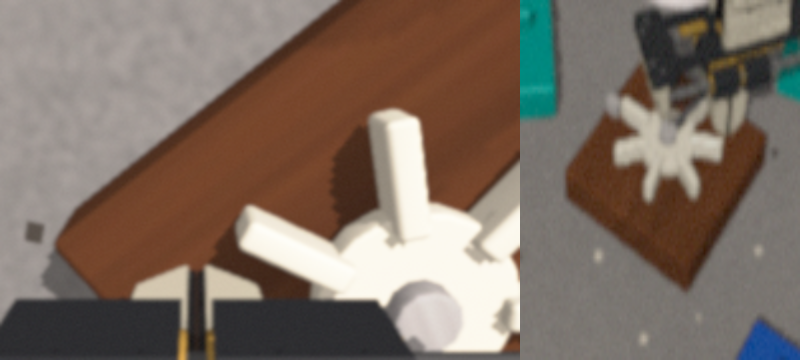

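The finger is down in the gap with no contact. Pushing the first click.

Call:
jog_arm:
  series:
    - [-1,[0.0049,0.0002,0],[0,0,0.075]]
    - [-1,[0.0097,0.0007,0],[0,0,0.15]]
    - [-1,[0.0145,0.0016,0],[0,0,0.225]]
    - [-1,[0.0192,0.0029,0],[0,0,0.3]]
    - [-1,[0.0238,0.0045,0],[0,0,0.375]]
    - [-1,[0.0283,0.0065,0],[0,0,0.45]]
    - [-1,[0.0326,0.0088,0],[0,0,0.525]]
    - [-1,[0.0367,0.0114,0],[0,0,0.6]]
    - [-1,[0.0406,0.0143,0],[0,0,0.675]]
    - [-1,[0.0443,0.0174,0],[0,0,0.75]]
    - [-1,[0.0477,0.0209,0],[0,0,0.825]]
    - [-1,[0.0509,0.0246,0],[0,0,0.9]]

```text
time: 4.07
tool_pos: [0.4764, -0.0727, 0.0461]
tool_rot: [3.141, 0.0, 1.388]
contact_force: [-1.2, 0.0, -0.2]
opening: 0.0006
```

```bash
python3 look.py 4
```

```text
t 4.07 pos [ 0.4764 -0.0727  0.0461] yaw 79.53 R 0.0643 ang 169.72 F [-1.16  0.01 -0.24]
```

View pics/l4.png

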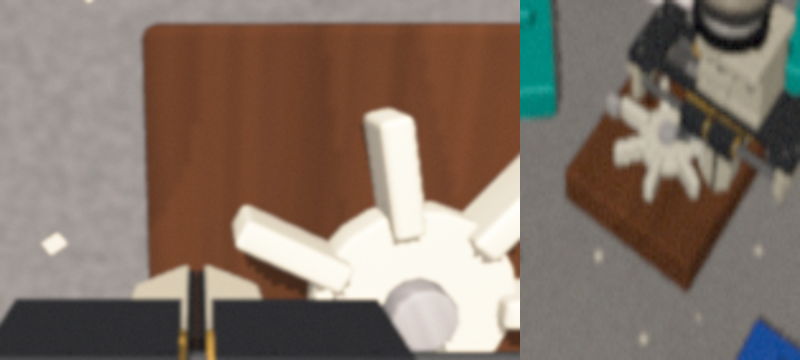

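Click 1 went through: the view relative to the finger is unchanged and the force is about 1 N. Continuing the same arc from this gap (169.7° to 118.3°).

Call:
jog_arm:
  series:
    - [-1,[0.0049,0.0002,0],[0,0,0.075]]
    - [-1,[0.0097,0.0007,0],[0,0,0.15]]
    - [-1,[0.0145,0.0016,0],[0,0,0.225]]
    - [-1,[0.0192,0.0029,0],[0,0,0.3]]
    - [-1,[0.0238,0.0045,0],[0,0,0.375]]
    - [-1,[0.0283,0.0065,0],[0,0,0.45]]
    - [-1,[0.0326,0.0088,0],[0,0,0.525]]
    - [-1,[0.0367,0.0114,0],[0,0,0.6]]
    - [-1,[0.0406,0.0143,0],[0,0,0.675]]
    - [-1,[0.0443,0.0174,0],[0,0,0.75]]
    - [-1,[0.0477,0.0209,0],[0,0,0.825]]
    - [-1,[0.0509,0.0246,0],[0,0,0.9]]

```text
time: 5.17
tool_pos: [0.5097, -0.0273, 0.0459]
tool_rot: [3.141, -0.0, 0.491]
contact_force: [-0.4, 0.3, -0.4]
opening: 0.0007
```

```bash
python3 look.py 5
```

```text
t 5.17 pos [ 0.5097 -0.0273  0.0459] yaw 28.12 R 0.0643 ang 117.76 F [-0.44  0.28 -0.41]
```

View pics/l5.png

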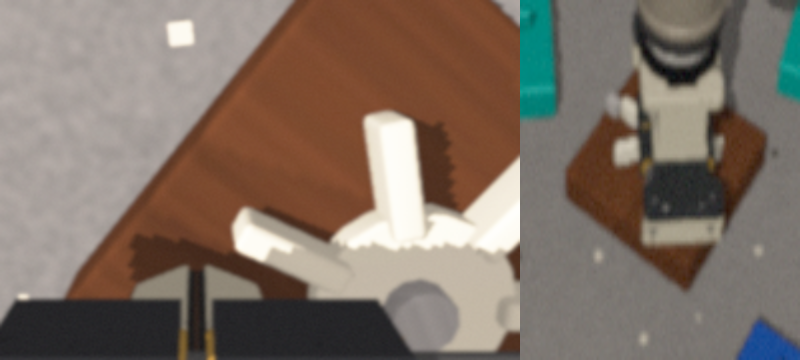

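Verify by lifting before the last three clicks.

Call:
jog_arm:
  series:
    - [-1,[0,0,-0.015],[0,0,0]]
    - [-1,[0,0,-0.04],[0,0,0]]
    - [-1,[-0.02,0,-0.07],[0,0,0]]
    - [-1,[-0.05,0,-0.1],[0,0,0]]
    - [-1,[-0.08,0,-0.12],[0,0,0]]
    - [-1,[-0.08,0,-0.12],[0,0,0]]
    - [-1,[-0.08,0,-0.12],[0,0,0]]

```text
time: 5.85
tool_pos: [0.4387, -0.0657, 0.1671]
tool_rot: [3.139, -0.002, 0.493]
contact_force: [0.9, -0.2, -0.5]
opening: 0.0005
```

```bash
python3 look.py 6
```

```text
t 5.85 pos [ 0.4387 -0.0657  0.1671] yaw 28.25 R 0.1027 ang 169.64 F [ 0.88 -0.2  -0.54]
```

View pics/l6.png

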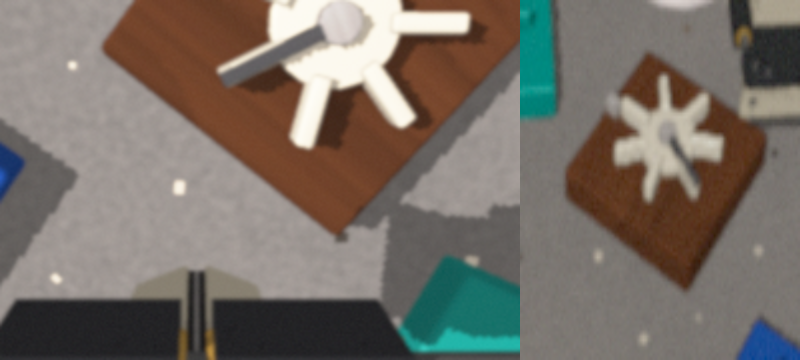

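The side view shows the ridge three lobes from the pointer (-2.69) and the block unmoved. I'm going back to the gap at -138.9° for the last three.

Call:
jog_arm:
  series:
    - [-1,[0.003,0.012,0],[0,0,-0.12]]
    - [-1,[0.005,0.025,0],[0,0,-0.24]]
    - [-1,[0.008,0.038,0],[0,0,-0.36]]
    - [-1,[0.01,0.05,0],[0,0,-0.48]]
    - [-1,[0.013,0.06,0],[0,0,-0.6]]
    - [-1,[0.015,0.07,0],[0,0,-0.72]]
    - [-1,[0.017,0.079,0],[0,0,-0.84]]
    - [-1,[0.017,0.079,0],[0,0,-0.9]]
    - [-1,[0.017,0.079,0],[0,0,-0.9]]
    - [-1,[0.017,0.079,0],[0,0,-0.9]]

```text
time: 6.78
tool_pos: [0.4912, -0.1259, 0.1643]
tool_rot: [-3.139, -0.001, 1.391]
contact_force: [-0.3, 0.5, -1.9]
opening: 0.0003
```

Call:
jog_arm:
  series:
    - [-1,[0,0,0],[0,0,-0.12]]
    - [-1,[0,0,0],[0,0,-0.24]]
    - [-1,[0,0,0],[0,0,-0.36]]
    - [-1,[0,0,0],[0,0,-0.48]]
    - [-1,[0,0,0],[0,0,-0.6]]
    - [-1,[0,0,0],[0,0,-0.72]]
    - [-1,[0,0,0],[0,0,-0.84]]
    - [-1,[0,0,0],[0,0,-0.897]]
    - [-1,[0,0,0],[0,0,-0.897]]
    - [-1,[0,0,0],[0,0,-0.897]]

```text
time: 7.62
tool_pos: [0.4911, -0.1261, 0.1653]
tool_rot: [-3.141, -0.001, 2.286]
contact_force: [-0.1, -0.1, 0.4]
opening: 0.0003
```

```bash
python3 look.py 7
```

```text
t 7.62 pos [ 0.4911 -0.1261  0.1653] yaw 130.99 R 0.0641 ang -139.24 F [-0.05 -0.09  0.39]
```

Call:
jog_arm:
  series:
    - [-1,[0,-0.001,0.03],[0,0,0]]
    - [-1,[0,-0.001,0.06],[0,0,0]]
    - [-1,[0,-0.001,0.085],[0,0,0]]
    - [-1,[0,-0.001,0.098],[0,0,0]]
    - [-1,[0,-0.001,0.11],[0,0,0]]
    - [-1,[0,-0.001,0.12],[0,0,0]]
    - [-1,[0,-0.001,0.12],[0,0,0]]
    - [-1,[0,-0.001,0.12],[0,0,0]]

```text
time: 8.38
tool_pos: [0.4904, -0.1271, 0.0456]
tool_rot: [-3.141, -0.001, 2.288]
contact_force: [-0.4, -0.7, 0.2]
opening: 0.0002
```

```bash
python3 look.py 8
```

```text
t 8.38 pos [ 0.4904 -0.1271  0.0456] yaw 131.1 R 0.0654 ang -138.98 F [-0.4  -0.74  0.2 ]
```

View pics/l8.png

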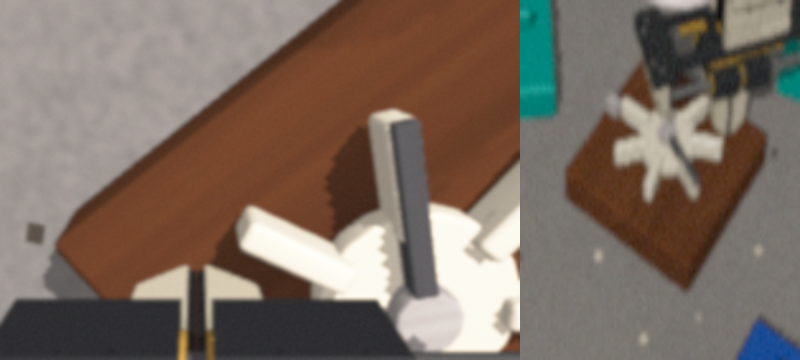

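The ridge lobe sits one ahead of the pushed lobe, as expected. Pushing the next single click.

Call:
jog_arm:
  series:
    - [-1,[0.0049,0.0002,0],[0,0,0.075]]
    - [-1,[0.0097,0.0007,0],[0,0,0.15]]
    - [-1,[0.0145,0.0016,0],[0,0,0.225]]
    - [-1,[0.0192,0.0029,0],[0,0,0.3]]
    - [-1,[0.0238,0.0045,0],[0,0,0.375]]
    - [-1,[0.0283,0.0065,0],[0,0,0.45]]
    - [-1,[0.0326,0.0088,0],[0,0,0.525]]
    - [-1,[0.0367,0.0114,0],[0,0,0.6]]
    - [-1,[0.0406,0.0143,0],[0,0,0.675]]
    - [-1,[0.0443,0.0174,0],[0,0,0.75]]
    - [-1,[0.0477,0.0209,0],[0,0,0.825]]
    - [-1,[0.0509,0.0246,0],[0,0,0.9]]

```text
time: 9.48
tool_pos: [0.4761, -0.0726, 0.0467]
tool_rot: [3.139, 0.0, 1.385]
contact_force: [0.8, 0.2, -0.2]
opening: 0.0006
```

Call:
jog_arm:
  series:
    - [-1,[0,0,0],[0,0,0]]
    - [-1,[0,0,0],[0,0,0]]
    - [-1,[0,0,0],[0,0,0]]
    - [-1,[0,0,0],[0,0,0]]
    - [-1,[0,0,0],[0,0,0]]
    - [-1,[0,0,0],[0,0,0]]

```text
time: 9.98
tool_pos: [0.4755, -0.0728, 0.0458]
tool_rot: [3.141, -0.0, 1.389]
contact_force: [-0.4, 0.4, -0.5]
opening: 0.0007
```

```bash
python3 look.py 9
```

```text
t 9.98 pos [ 0.4755 -0.0728  0.0458] yaw 79.59 R 0.0652 ang 169.96 F [-0.4   0.41 -0.5 ]
```

View pics/l9.png

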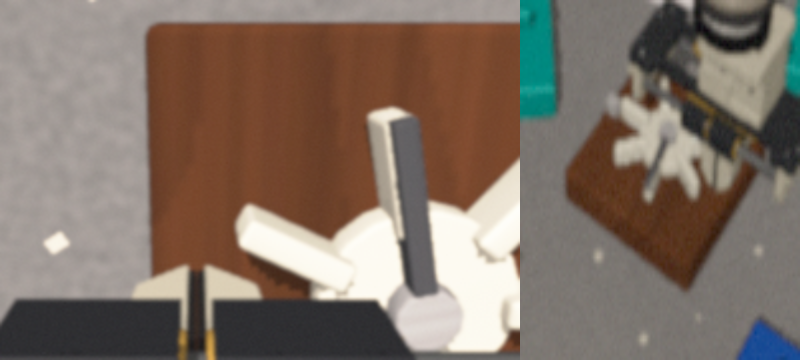

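The wheel is at rest two clicks short. Next single click.

Call:
jog_arm:
  series:
    - [-1,[0.0049,0.0002,0],[0,0,0.075]]
    - [-1,[0.0097,0.0007,0],[0,0,0.15]]
    - [-1,[0.0145,0.0016,0],[0,0,0.225]]
    - [-1,[0.0192,0.0029,0],[0,0,0.3]]
    - [-1,[0.0238,0.0045,0],[0,0,0.375]]
    - [-1,[0.0283,0.0065,0],[0,0,0.45]]
    - [-1,[0.0326,0.0088,0],[0,0,0.525]]
    - [-1,[0.0367,0.0114,0],[0,0,0.6]]
    - [-1,[0.0406,0.0143,0],[0,0,0.675]]
    - [-1,[0.0443,0.0174,0],[0,0,0.75]]
    - [-1,[0.0477,0.0209,0],[0,0,0.825]]
    - [-1,[0.0509,0.0246,0],[0,0,0.9]]

```text
time: 11.08
tool_pos: [0.5089, -0.0269, 0.0456]
tool_rot: [-3.141, 0.0, 0.485]
contact_force: [0.8, 0.7, -0.3]
opening: 0.0001
```

Call:
jog_arm:
  series:
    - [-1,[0,0,0],[0,0,0]]
    - [-1,[0,0,0],[0,0,0]]
    - [-1,[0,0,0],[0,0,0]]
    - [-1,[0,0,0],[0,0,0]]
    - [-1,[0,0,0],[0,0,0]]
    - [-1,[0,0,0],[0,0,0]]

```text
time: 11.58
tool_pos: [0.5087, -0.0271, 0.0457]
tool_rot: [-3.141, 0.0, 0.489]
contact_force: [-0.7, -0.7, 0.9]
opening: 0.0006
```

```bash
python3 look.py 10
```

```text
t 11.58 pos [ 0.5087 -0.0271  0.0457] yaw 28.03 R 0.0649 ang 118.49 F [-0.67 -0.74  0.93]
```

View pics/l10.png

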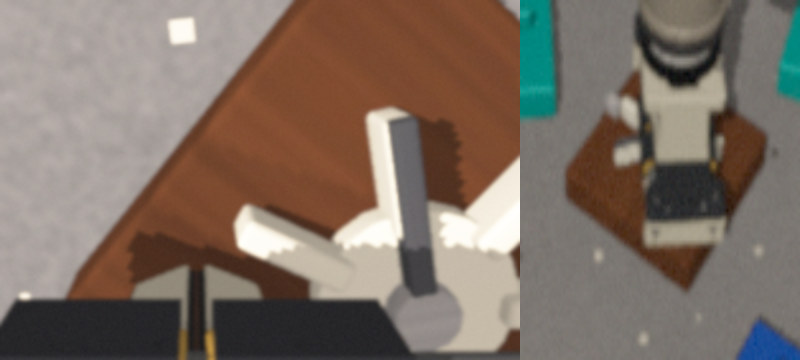

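The ridge rests one lobe short of the pointer. Last click.

Call:
jog_arm:
  series:
    - [-1,[0.0049,0.0002,0],[0,0,0.075]]
    - [-1,[0.0097,0.0007,0],[0,0,0.15]]
    - [-1,[0.0145,0.0016,0],[0,0,0.225]]
    - [-1,[0.0192,0.0029,0],[0,0,0.3]]
    - [-1,[0.0238,0.0045,0],[0,0,0.375]]
    - [-1,[0.0283,0.0065,0],[0,0,0.45]]
    - [-1,[0.0326,0.0088,0],[0,0,0.525]]
    - [-1,[0.0367,0.0114,0],[0,0,0.6]]
    - [-1,[0.0406,0.0143,0],[0,0,0.675]]
    - [-1,[0.0443,0.0174,0],[0,0,0.75]]
    - [-1,[0.0477,0.0209,0],[0,0,0.825]]
    - [-1,[0.0509,0.0246,0],[0,0,0.9]]

```text
time: 12.68
tool_pos: [0.5655, -0.0249, 0.0456]
tool_rot: [-3.142, 0.0, -0.415]
contact_force: [-0.3, -0.1, -1.0]
opening: 0.0
```

```bash
python3 look.py 11
```

```text
t 12.68 pos [ 0.5655 -0.0249  0.0456] yaw -23.75 R 0.0647 ang 66.48 F [-0.31 -0.09 -1.01]
```

View pics/l11.png

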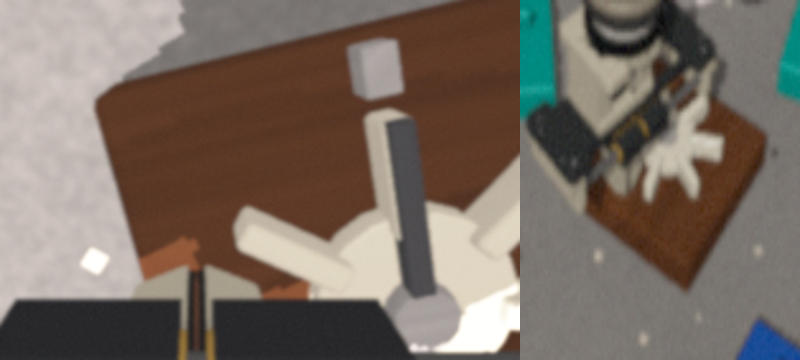

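The ridge is at the pointer. Lifting straight up, then backing well clear.

Call:
jog_arm:
  series:
    - [-1,[0,0,-0.015],[0,0,0]]
    - [-1,[0,0,-0.04],[0,0,0]]
    - [-1,[0,0,-0.08],[0,0,0]]
    - [-1,[0,0,-0.12],[0,0,0]]
    - [-1,[-0.04,-0.02,-0.14],[0,0,0]]
    - [-1,[-0.08,-0.04,-0.14],[0,0,0]]
    - [-1,[-0.11,-0.07,-0.14],[0,0,0]]
    - [-1,[-0.12,-0.11,-0.14],[0,0,0]]
    - [-1,[-0.12,-0.14,-0.14],[0,0,0]]
    - [-1,[-0.12,-0.14,-0.14],[0,0,0]]
    - [-1,[-0.12,-0.14,-0.14],[0,0,0]]
    - [-1,[-0.12,-0.14,-0.14],[0,0,0]]

```text
time: 13.78
tool_pos: [0.5107, 0.1513, 0.1854]
tool_rot: [3.141, 0.001, -0.409]
contact_force: [1.0, -0.4, -0.0]
opening: 0.0008
```

```bash
python3 look.py 12; python3 - <<'E'
from cell import eyes
import cv2,numpy as np
e=eyes.read_camera("top")["img"];s=eyes.read_camera("side")["img"]
a=cv2.resize(e[170:265,310:405],(400,400));b=cv2.resize(s[145:225,300:395],(400,400))
cv2.imwrite("pics/fin.png",np.hstack([a,b])[...,::-1]);cv2.imwrite("pics/fint.png",e[...,::-1])
E
```

```text
t 13.78 pos [0.5107 0.1513 0.1854] yaw -23.42 R 0.2373 ang 97.01 F [ 1.   -0.36 -0.05]
```

View pics/fin.png

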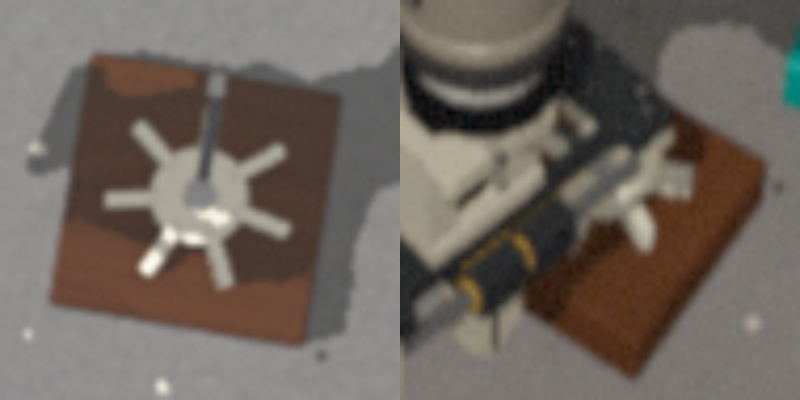

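View pics/fint.png

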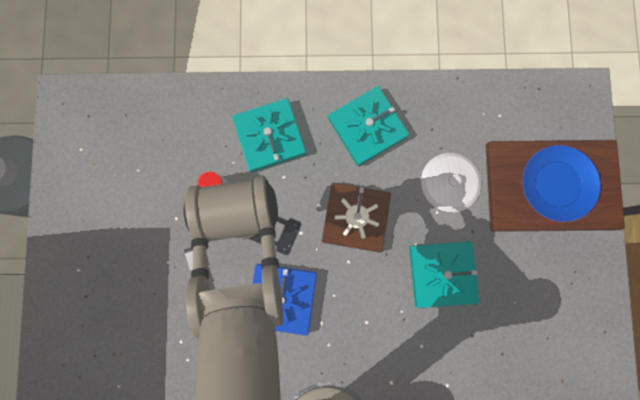

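```bash
python3 -c "
from cell import status,job
print(job.hand_in())"
```

```text
the job is handed in; nothing more can be done
None
```

The wheel's ridge now rests at the steel pointer, and I handed the job in at about 14 s of the 64 s allowed. The hand-in gives no verdict, so this rests on my own checks.

**What I did:** The wheel started 5 clicks short. I turned it clockwise one click at a time with the shut fingertips. After the second click I lifted off and confirmed it stood 3 short, then took the last three singly, and it stood still after each one before I pushed again.

**Last checks:**
- **Ridge:** the final top view shows it in line with the pointer, and the wrist view after the last click agreed.
- **Block:** it sits at the same pixels in the top view as at the start.
- **Bystanders:** the pot lid is unmoved. The arm partly hides the jar and mostly hides the garlic press in the final picture. The jar's cap shows where it began, and no move took the fingers below 0.16 m except at the wheel.
- **Arm:** the fingers are at 0.185 m height, clear of everything, and the force readings are about 1 N, which is the sensor's noise.

**Disagreement:** my first rough estimate of the pointer from the side camera differed by about 6° and 8 mm from the top view. I used the top view, and the block outline agreed with it.

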